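Saddle jig over the rail, spring punch held on the mark

ROBOT

A 6-joint arm with a two-finger parallel gripper is mounted at the origin on a cart in front of the work surface, level with it; the furniture and walls round the work are solid. World frame = base frame: x ahead of the robot, y to its left, z up, the work surface at z = 0. Lengths are in mm, angles in rad, forces in N, time in s.
With the tool pointing down it reaches from about 250 to 725 mm from the base axis. Payload 4 kg.
Tool frame: the origin (TCP) lies midway between the tips of the shut fingers; the grasp point (between the pads) lies 19 mm behind it; z points along the fingers, y is the line along which they close (so a half turn about z gives the same grasp; the last joint's range is limited). The gripper opens to 85 mm and grips with 20 to 120 N. Pads are 22 mm wide; open, the fingers measure 114 mm over their backs; the gripper's body (76 mm by 85 mm) begins 54 mm behind the grasp point. The pads swing forward as they close: fully open they stand 13 mm farther back than shut.
Start: joints at [-1.273, 0.241, 0.005, 1.335, 0, 1.571], TCP at [146.707, -477.992, 231.306] pointing down, gripper open.
Joint ranges: [-2.72, 2.72], [-1.05, 1.87], [-1.09, 1.28], [-1.99, 2.15], [-1.42, 1.44], [-3.14, 3.14]. Speed limits (rad/s): [2.79, 2.79, 3.14, 3.14, 3.14, 3.14].

INTERFACE

Orientations are given as a rotation vector (axis times angle).
In Python, from rig import manip gives the robot as it stands.
- The arm moves only by the tool arm_command, never from a script. Its argument "commands" is one flat list of numbers, 7 for each row, row after row: the shift along the world's x, y, z in m, then the turn, a rotation vector about the world's x, y, z in rad, then the finger opening in m, from 0 to 0.0854. In form: [dx, dy, dz, wx, wy, wz, grip, dx, dy, dz, wx, wy, wz, grip, ...]. A call has exactly 5 rows; each row shifts and turns the commanded pose from where the row before left it; what a row does not reach is not made up. A row lasts 1/8 s, in which the tool goes at most 62.5 mm and 10.7 degrees, less where a joint would pass 70% of its speed; a pose out of reach is approached as far as the arm can. A call is refused whole if a number of a shift passes 0.0625 or a number of a turn 0.188, either way. A call with a gripper value outside its range is refused whole. The fingers move at their own pace and stop on an object; "squeeze" is the grip in N (left out, the last holds). Time passes only in rows, so rows that do not move let the fingers close, or fill a call up. It gives the time, the measured TCP pose, the force, the opening and the grip force at its end, in the units of the state.
- manip.read_state(): the state, without advancing time (a new reading comes with each control period).
- manip.get_image(name): name is "side" or "top" or "wrist"; returns a dict with "pixels" (400x640x3 uint8, red, green, blue), "K" (3x3 intrinsics, pixels), "extrinsics" (4x4, takes a point from camera to world coordinates). Camera axes: x right, y down, z forward; pixel columns grow to the right and rows downward; lengths in mm; the calibration is good to about 2 mm. A picture is of the moment at which its call begins. There is no depth.
- manip.sign_off(): hands the job in; it is judged then, once.
The state is a dict: "time_s": time; "qpos": joint angles; "joint_vel": joint speeds; "joint_torque": joint torques, N m; "tool_pos": TCP position; "eef_rot": TCP orientation; "wrist_force": force on the tool from outside, world axes, zero at the start; "torque": the same for the moment, N m; "finger_gap": finger opening in mm; "grip_force": force on a finger pad.
Only numpy, scipy, OpenCV 4.12 (cv2) and the standard library are available. Lean on these libraries where they do the work, as an engineer would, in place of code of your own. Each camera call takes 0.05 s, during which the arm holds its last target. There are 200 camera calls.

TASK

Hang the orange saddle jig astride the wooden rail, seated flat, with the red mark in the middle of its hole, and let go of it. Then take the spring punch out of its holder, hold it upright with its brass tip through the jig's hole on the red mark and push gently until the sprung tip is about half in (never hard, never bottomed); finish while still holding it there. Leave the other things on the bench where they are.

Things in the scene. Friction and masses are not known exactly. Their poses are not given: they have to be found in the camera images.
- rail: fixed light-wood rail, 24 mm wide, 30 mm high, 340 mm long, level between two blue stands (30 mm long along the rail, at 140 to 170 mm from its middle; cheeks 96 mm high, steel feet 90 mm wide, black knobs on the robot's side). Origin on the bench under its middle; own y along the rail, z up; its top is at z = 100 mm, its underside at 70 mm
- red_mark: red dot, 14 mm across, painted on the middle line of the rail's top (with a 4 mm red line across the top and down both sides); origin at the dot's centre on the rail's top; axes as the rail's. It is on either half of the rail, 50 to 95 mm from its middle
- blue_mark: the same mark in blue on the other half of the rail; not for this job
- saddle_jig: orange plastic inverted U standing on its two legs, 130 g: 48 mm wide (its x, across the legs: grip it so), 60 mm long (its y, along the channel, to lie along the rail), 58 mm high. Channel 30 mm wide (about 33 at the very bottom), 46 mm deep under a 12 mm top plate with a central 20 mm through hole, brass rim. Either way round is the same. Origin: middle of its underside, z up
- jig_hole (a point): centre of the jig's hole at the underside of its top plate, 46 mm above the jig's origin; lies on the rail's top when the jig is seated
- punch_holder: fixed dark-wood block 70 x 70 x 75 mm high with a 30 mm hole down through it; origin: middle of its underside
- punch: spring punch upright in the holder, 170 g, 135 mm long. Origin at the point of the untouched tip, z up its axis. From z = 0: brass sprung tip 8 mm thick; steel nose 24 mm thick from 30 mm; collar 42 mm across, 65 to 71 mm, hangs on the holder; black grip 20 x 20 mm square (sides along x and y), 71 to 135 mm, yellow cap. Grip about 105 mm above the tip; lift 65 mm or more to clear the holder
- punch_tip (a point): the point of the sprung tip (moves with it)
- punch_plunger (a joint): how far the sprung tip is pushed into the punch: 0 untouched, 0.010 m bottomed; the spring pushes with 1.5 N at first and 0.5 N more for each mm (4 N half in, 6.5 N bottomed)
- sanding_block: loose cork sanding block 64 x 113 x 32 mm, bystander; origin middle of its underside
- tape_measure: loose yellow tape measure 31 x 75 x 65 mm high, bystander; origin middle of its underside
- masking_tape: loose roll of masking tape, 98 mm across, 25 mm high, bystander; origin middle of its underside
- screw_jar: loose glass jar, 67 mm across, 78 mm high, bystander; origin middle of its underside
There are look-alikes about, which are no part of the job. There is more than one size of the punch; the one meant has the size given above.

How it is judged (in metres and radians):
On the way, in this order (a step that is already met when the one before it is completed fails the run):
1. the saddle jig sits astride the rail with its hole over the red mark, let go, the punch still in its holder (horizontal distance between jig_hole and red_mark below 0.01 m and z of jig_hole in the frame of rail between 0.096 and 0.105 m and angle between saddle_jig's own z axis and vertical below 0.1 rad and contact force between saddle_jig and rail above 0.2 N and contact force between saddle_jig and the arm below 0.1 N and contact force between saddle_jig and the fingers below 0.1 N and distance of punch from where it was at the start of the episode below 0.02 m), for 0.3 s.
2. the punch is lifted clear of its holder (z of punch in the frame of punch_holder above 0.075 m and contact force between the fingers and punch above 0.5 N), for 0.1 s.
At the end, for the whole second after the job is handed in: Jig flat (0.1 rad) on the rail, untouched by the robot, hole centre within 10 mm of the red mark; gripper holds the punch still, upright within 0.14 rad, tip on the rail within 10 mm of the mark's centre, pushed in 2.5 to 8.5 mm (1 to 12 N on the rail) (horizontal distance between each of jig_hole, punch_tip and red_mark below 0.01 m and z of jig_hole in the frame of rail between 0.096 and 0.105 m and angle between saddle_jig's own z axis and vertical below 0.1 rad and contact force between saddle_jig and rail above 0.2 N and contact force between saddle_jig and the arm below 0.1 N and contact force between saddle_jig and the fingers below 0.1 N and z of punch_tip in the frame of rail below 0.104 m and angle between punch's own z axis and vertical below 0.14 rad and value of joint punch_plunger between 0.0025 and 0.0085 m and contact force between punch and rail between 1 and 12 N and contact force between the fingers and punch above 0.5 N and linear speed of punch below 0.02 m/s); the arm keeps its last pose, push and grip.
It fails at once if the punch is pressed hard on the rail (over 15 N) (contact force between punch and rail above 15 N).
It fails at once if the sprung tip is bottomed once the punch is out of its holder (value of joint punch_plunger above 0.0097 m and horizontal distance between punch and punch_holder above 0.05 m).
It fails at once if another thing on the bench is moved (over 25 mm) (distance of any of sanding_block, tape_measure, masking_tape, screw_jar from where it was at the start of the episode above 0.025 m).
It also fails if it takes over 59 s, if anything falls off the work surface, if the arm or the gripper's body presses on something with over 40 N, if the wrist force passes 120 N, or if a joint passes its speed limit or range.

## Working session

There is one attempt and no reset: what is moved stays moved. The work goes in short steps, Python scripts to look and compute and a tool call to move; the robot and the scene stay as the last step left them, time stands still between calls to the robot, and variables do not carry over. Pictures are saved under pics/ and viewed, at most 10 in all, crops included, and the job is handed in when it is done.

Besides the shell and the picture viewer there is one more tool, called in YAML: its name, and indented under it one key for each argument. arm_command: Moves the arm, as the interface text tells. Its arguments: {"type":"object","properties":{"commands":{"type":"array","items":{"type":"number"}},"squeeze":{"type":"number"}},"required":["commands"]}

```bash
mkdir -p pics; cat > h.py <<'E'
import numpy as np, cv2
from rig import manip
def snap(n,f):
    d=manip.get_image(n); cv2.imwrite(f'pics/{f}.png',d['pixels'][:,:,::-1]); np.savez(f'pics/{f}.npz',**d); return d
def back(f,u,v,z):
    d=np.load(f'pics/{f}.npz'); K,E=d['K'],d['extrinsics']
    r=E[:3,:3]@np.linalg.inv(K)@np.array([u,v,1.]); o=E[:3,3]; return o+r*(z-o[2])/r[2]
def proj(f,p):
    d=np.load(f'pics/{f}.npz'); K,E=d['K'],d['extrinsics']
    c=E[:3,:3].T@(np.array(p)-E[:3,3]); q=K@c; return q[:2]/q[2]
E
python3 - <<'E'
from h import *
a=snap('top','t0');b=snap('side','s0')
for d in(a,b): print(d['K'].round(0).tolist(),d['extrinsics'].round(2).tolist())
s=manip.read_state();print(s)
E
```

```text
[[466.0, 0.0, 311.0], [0.0, 466.0, 199.0], [0.0, 0.0, 1.0]] [[0.01, -0.99, 0.1, 392.79], [-1.0, -0.01, -0.01, 9.76], [0.01, -0.1, -0.99, 1566.88], [0.0, 0.0, 0.0, 1.0]]
[[361.0, 0.0, 316.0], [0.0, 361.0, 208.0], [0.0, 0.0, 1.0]] [[-0.82, -0.38, 0.42, 162.32], [-0.57, 0.55, -0.62, 572.31], [0.0, -0.75, -0.66, 701.18], [0.0, 0.0, 0.0, 1.0]]
{'time_s': 0.1, 'qpos': array([-1.27299068e+00,  2.41369390e-01,  3.84290227e-03,  1.33516727e+00,
        1.88476194e-05,  1.57080531e+00]), 'joint_vel': array([ 1.32501496e-04, -1.91331906e-03,  3.44078277e-03,  4.48805208e-04,
        3.82877544e-05, -5.37251052e-04]), 'joint_torque': array([-6.16324232e-04, -3.73137295e+01,  2.53010130e+01,  1.08428570e-02,
        6.22985158e-05,  1.84984636e-06]), 'tool_pos': array([ 146.55253082, -477.45366864,  230.47997356]), 'eef_rot': array([-3.10497281e+00, -4.65772505e-01,  4.12652176e-04]), 'wrist_force': array([-0.33131654,  0.0723227 , -0.08725988]), 'torque': array([-0.02478156,  0.00614761, -0.01733077]), 'grip_force': 0.0, 'finger_gap': 85.18111690600095}
```

View pics/t0.png

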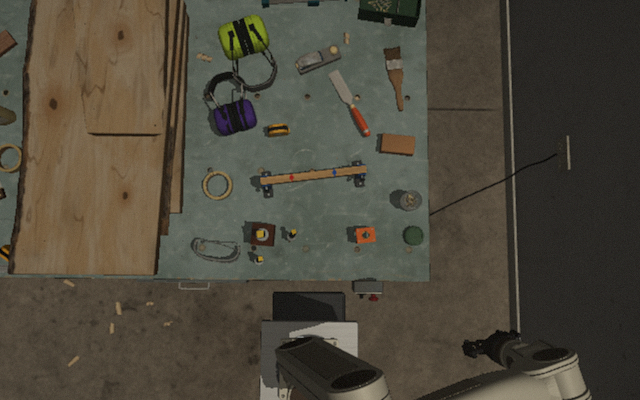

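View pics/s0.png

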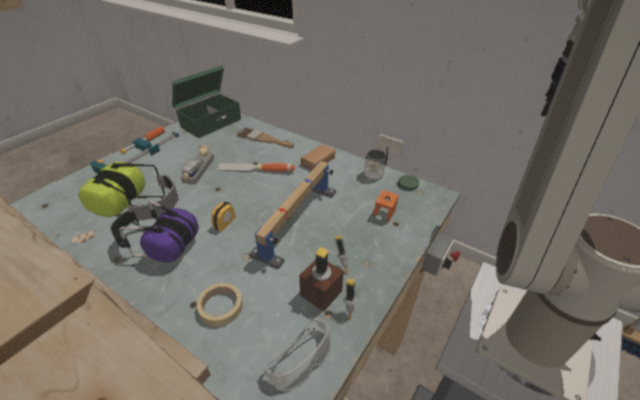

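The top view shows the rail from (262,179) to (365,170), with the red mark at (291,177) and the blue at (334,172). The orange jig is at (365,235) and the dark holder with its punch at (262,234). Two smaller punch look-alikes are at (292,234) and (259,259). The one standing in the dark-wood block fits the description, and I'll confirm it in an enlarged crop.

```bash
python3 - <<'E'
from h import *
for n,u,v,z in [('red',291,177,100),('blue',334,172,100),('jig',365,235,58),('holder/cap',262,234,139),('p2',292,233,60),('p3',259,259,40),('railL',262,179,100),('railR',365,170,100),('jar',410,200,60)]:
    print(n,back('t0',u,v,z).round(0))
a=cv2.imread('pics/t0.png')[160:270,235:395]; b=cv2.imread('pics/s0.png')[180:330,270:420]
cv2.imwrite('pics/c0.png',np.hstack([cv2.resize(a,(436,300),interpolation=cv2.INTER_CUBIC),cv2.resize(b,(300,300),interpolation=cv2.INTER_CUBIC)]))
E
```

```text
red [615.  63. 100.]
blue [633. -73. 100.]
jig [ 435. -177.   58.]
holder/cap [432. 148. 139.]
p2 [438.  59.  60.]
p3 [354. 166.  40.]
railL [607. 155. 100.]
railR [ 640. -172.  100.]
jar [ 550. -324.   60.]
```

View pics/c0.png

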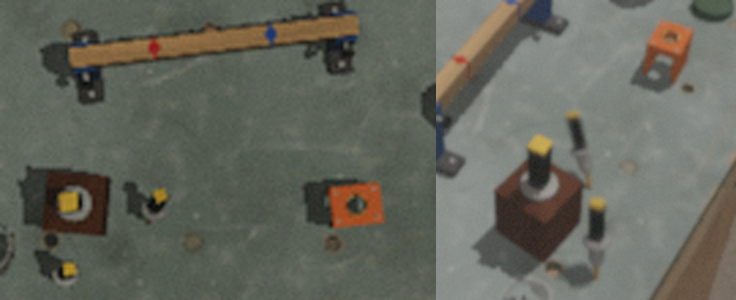

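The crop confirms the target: the thick black punch hanging by its collar in the dark-wood block, crop (70,203) and (540,165). The two slim ones, (155,200) and (65,270), are the wrong size. I'll move above the jig first.

arm_command:
  commands: [0.029, 0.03, 0, 0, 0, 0.127, 0.085, 0.029, 0.03, 0, 0, 0, 0.127, 0.085, 0.029, 0.03, 0, 0, 0, 0.127, 0.085, 0.029, 0.03, 0, 0, 0, 0.127, 0.085, 0.029, 0.03, 0, 0, 0, 0.127, 0.085]
  squeeze: 40

```text
time_s: 0.72
tool_pos: [292.3, -326.8, 230.9]
eef_rot: [-2.803, -1.418, 0.0]
wrist_force: [-0.3, -0.1, 0.3]
finger_gap: 84.9
grip_force: 0.0
```

arm_command:
  commands: [0.029, 0.03, 0, 0, 0, 0.127, 0.085, 0.029, 0.03, 0, 0, 0, 0.127, 0.085, 0.029, 0.03, 0, 0, 0, 0.127, 0.085, 0.029, 0.03, 0, 0, 0, 0.127, 0.085, 0.029, 0.03, 0, 0, 0, 0.127, 0.085]

```text
time_s: 1.35
tool_pos: [437.2, -176.8, 230.9]
eef_rot: [-2.22, -2.222, 0.001]
wrist_force: [0.6, -0.9, 0.0]
finger_gap: 85.3
grip_force: 0.0
```

```bash
python3 - <<'E'
from h import *
a=snap('wrist','w1')
print(a['K'].round(0).tolist(),a['extrinsics'].round(2).tolist())
s=manip.read_state();print(s['time_s'],s['tool_pos'],s['eef_rot'])
E
```

```text
[[353.0, 0.0, 318.0], [0.0, 353.0, 204.0], [0.0, 0.0, 1.0]] [[1.0, 0.0, -0.0, 436.66], [0.0, -0.95, -0.31, -98.43], [-0.0, 0.31, -0.95, 374.18], [0.0, 0.0, 0.0, 1.0]]
1.4 [ 440.45101962 -173.71471411  230.81498367] [-2.21172532 -2.23024209 -0.00592565]
```

View pics/w1.png

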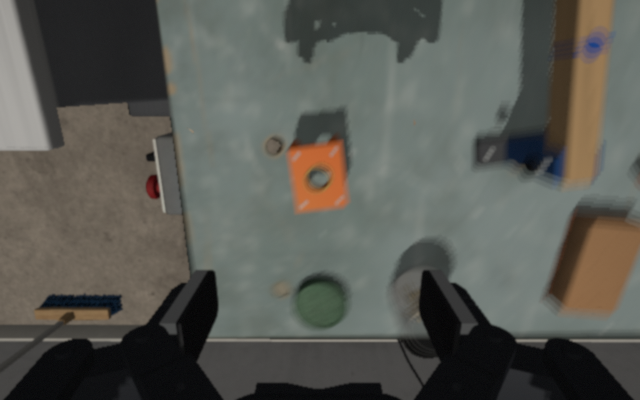

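The wrist view shows the jig from corner (288,150) to (350,208), hole at (319,179), rotated a little. The blue mark on the rail is at (594,46).

```bash
cat >> h.py <<'E'
def mask(f,lo,hi):
    p=np.load(f'pics/{f}.npz')['pixels']; return cv2.inRange(cv2.cvtColor(p,cv2.COLOR_RGB2HSV),lo,hi)
def blob(m):
    n,l,s,c=cv2.connectedComponentsWithStats(m); i=1+np.argmax(s[1:,4]); return (l==i).astype(np.uint8),c[i],s[i]
E
python3 - <<'E'
from h import *
m=mask('w1',(5,150,120),(18,255,255)); b,c,s=blob(m); print(c,s)
pts=np.array([back('w1',u,v,58)[:2] for v,u in np.argwhere(b)],np.float32)
r=cv2.minAreaRect(pts); print(r)
print('hole',back('w1',319,179,58),'blue',back('w1',594,46,100))
s=manip.read_state();print(s['tool_pos'],s['eef_rot'])
E
```

```text
[318.47673435 173.90820643] [ 290  141   55   69 2364]
((437.461181640625, -174.5384521484375), (46.51675033569336, 59.66988754272461), 7.952620506286621)
hole [ 437.26971594 -177.21231592   58.        ] blue [632.82741687 -69.10576356 100.        ]
[ 440.45101962 -173.71471411  230.81498367] [-2.21172532 -2.23024209 -0.00592565]
```

arm_command:
  commands: [0.001, 0.002, -0.05, 0, 0, 0.07, 0.085, 0, 0, -0.05, 0, 0, 0.069, 0.085, 0, 0, -0.05, 0, 0, 0, 0.085, 0, 0, -0.036, 0, 0, 0, 0.085, 0, 0, -0.02, 0, 0, 0, 0.085]

```text
time_s: 2.02
tool_pos: [435.7, -175.3, 22.8]
eef_rot: [-2.063, -2.364, 0.002]
wrist_force: [-0.6, 0.3, -0.2]
finger_gap: 85.1
grip_force: 0.0
```

arm_command:
  commands: [0, 0, 0, 0, 0, 0, 0.085, 0, 0, 0, 0, 0, 0, 0.03, 0, 0, 0, 0, 0, 0, 0.03, 0, 0, 0, 0, 0, 0, 0.03, 0, 0, 0, 0, 0, 0, 0.03]

```text
time_s: 2.65
tool_pos: [438.6, -176.5, 26.6]
eef_rot: [2.064, 2.365, 0.001]
wrist_force: [-1.5, 0.3, 6.2]
finger_gap: 47.3
grip_force: 42.1
```

arm_command:
  commands: [0, 0, 0.03, 0, 0, 0, 0.03, 0, 0, 0.05, 0, 0, 0, 0.03, 0, 0, 0.05, 0, 0, 0, 0.03, 0.03, 0.02, 0, 0, 0, -0.02, 0.03, 0.03, 0.03, 0, 0, 0, -0.019, 0.03]

```text
time_s: 3.28
tool_pos: [499.0, -126.2, 156.8]
eef_rot: [2.113, 2.321, 0.002]
wrist_force: [0.5, 0.0, -0.9]
finger_gap: 47.5
grip_force: 42.0
```

arm_command:
  commands: [0.03, 0.03, 0, 0, 0, 0, 0.03, 0.03, 0.03, 0, 0, 0, 0, 0.03, 0.03, 0.03, 0, 0, 0, 0, 0.03, 0.027, 0.026, 0, 0, 0, 0, 0.03, 0, 0, 0, 0, 0, 0, 0.03]

```text
time_s: 3.9
tool_pos: [616.1, -7.7, 154.6]
eef_rot: [-2.107, -2.33, -0.001]
wrist_force: [0.2, 0.3, -1.0]
finger_gap: 47.2
grip_force: 41.9
```

```bash
python3 - <<'E'
from h import *
snap('wrist','w2')
m=cv2.bitwise_or(mask('w2',(0,140,80),(4,255,255)),mask('w2',(174,140,80),(180,255,255)))
b,c,s=blob(m);print(c,s, back('w2',*c,100))
s=manip.read_state();print(s['time_s'],s['tool_pos'],s['eef_rot'],s['finger_gap'])
E
```

```text
[325.36721311 106.81147541] [304  95  44  25 610] [612.32183625  61.49989358 100.        ]
3.95 [614.8686865   -8.96185063 154.62943021] [-2.10838546e+00 -2.32819990e+00  1.11541147e-03] 47.02668211867196
```

View pics/w2.png

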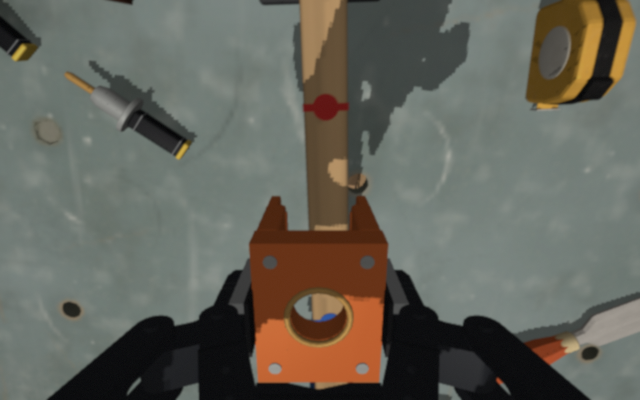

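The mark is at (325,107). The jig is held straight, with its hole rim at (320,318) and the blue mark seen through it. Next I'll get the rail's direction from its edges, and the hole's offset from the TCP.

```bash
python3 - <<'E'
from h import *
m=mask('w2',(5,60,30),(25,255,255)); b,c,s=blob(m*1)
L=[];R=[]
for v in list(range(12,92,4))+list(range(122,150,4)):
    u=np.flatnonzero(m[v,285:365])+285
    if len(u)>20: L.append(back('w2',u.min(),v,100)[:2]); R.append(back('w2',u.max()+1,v,100)[:2])
for E_ in (L,R):
    E_=np.array(E_); p=np.polyfit(E_[:,1],E_[:,0],1); print(len(E_),p,np.polyval(p,61.5),np.std(E_[:,0]-np.polyval(p,E_[:,1])))
# top view marks & rail
t=mask('t0',(8,70,40),(25,255,255)); t[:160]=0;t[190:]=0;t[:,:255]=0;t[:,375:]=0
bb,c,s=blob(t);P=np.array([back('t0',u,v,100)[:2] for v,u in np.argwhere(t)],np.float32);print(len(P),cv2.minAreaRect(P),np.polyfit(P[:,1],P[:,0],1))
for z in(180,188): print('hole',back('w2',320,318,z))
o=mask('w2',(5,150,60),(18,255,255));
# top plate rim edges
print('corners',back('w2',250,244,188),back('w2',387,244,188),back('w2',257,383,188),back('w2',382,383,188))
print('blue thru',back('w1',594,46,100))
E
```

```text
27 [-1.42959650e-01  6.09515989e+02] 600.7239709581468 0.20531816807153397
27 [-1.37317290e-01  6.32998024e+02] 624.5530106254027 0.14638221335011756
874 ((623.68212890625, -5.568145751953125), (51.77499771118164, 341.2540588378906), 2.3619749546051025) [-1.15734538e-01  6.23341365e+02]
hole [616.77319138 -14.71210547 180.        ]
hole [616.14044623  -8.95304877 188.        ]
corners [589.46787927  18.06016476 188.        ] [635.78537062  22.71703255 188.        ] [594.62352366 -41.19564812 188.        ] [643.36851025 -36.30591755 188.        ]
blue thru [632.82741687 -69.10576356 100.        ]
```

arm_command:
  commands: [-0.0036, 0.02, 0, 0, 0, 0.02, 0.03, 0, 0.03, 0, 0, 0, 0.02, 0.03, 0, 0.0205, 0, 0, 0, 0, 0.03, 0, 0, -0.02, 0, 0, 0, 0.03, 0, 0, 0, 0, 0, 0, 0.03]

```text
time_s: 4.58
tool_pos: [609.2, 60.9, 133.9]
eef_rot: [-2.062, -2.367, 0.005]
wrist_force: [-0.4, -0.5, -1.2]
finger_gap: 47.6
grip_force: 41.9
```

```bash
python3 - <<'E'
from h import *
snap('wrist','w3')
s=manip.read_state();print(s['time_s'],s['tool_pos'],s['eef_rot'],s['finger_gap'])
E
```

```text
4.625 [610.02750841  60.64775988 134.86673711] [-2.06317226 -2.36729266  0.00252823] 47.15029267049894
```

View pics/w3.png

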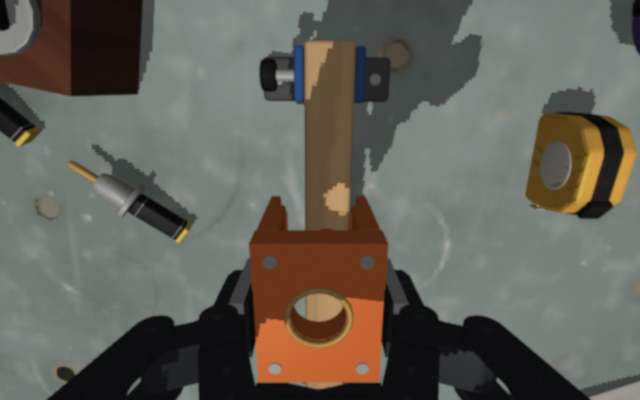

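```bash
python3 - <<'E'
from h import *
m=mask('w3',(5,60,30),(25,255,255)); C=[]
for v in range(106,180,4):
    u=np.flatnonzero(m[v,285:365])+285
    C.append((back('w3',u.min(),v,100)[:2]+back('w3',u.max()+1,v,100)[:2])/2)
C=np.array(C);p=np.polyfit(C[:,1],C[:,0],1)
h=back('w3',320,318,168);print(p,h,'rail x there',np.polyval(p,h[1]))
print('corners',back('w3',250,244,168),back('w3',387,244,168))
E
```

```text
[-1.36442911e-01  6.21935468e+02] [609.34844411  60.2410962  168.        ] rail x there 613.7159974163
corners [581.86877176  86.02739509 168.        ] [627.65162557  92.44376931 168.        ]
```

arm_command:
  commands: [0.002, 0.0005, 0, 0, 0, 0, 0.03, 0.002, 0, -0.004, 0, 0, 0, 0.03, 0, 0, -0.003, 0, 0, 0, 0.03, 0, 0, 0, 0, 0, 0, 0.03, 0, 0, 0, 0, 0, 0, 0.03]

```text
time_s: 5.25
tool_pos: [615.0, 61.0, 128.2]
eef_rot: [-2.064, -2.368, 0.0]
wrist_force: [-0.1, 0.6, -1.1]
finger_gap: 47.4
grip_force: 41.9
```

```bash
python3 - <<'E'
from h import *
for k in range(3):
    f=f'w4{k}';snap('wrist',f); snap('side','s4')
    m=mask(f,(5,60,30),(25,255,255)); C=[]
    for v in range(106,180,4):
        u=np.flatnonzero(m[v,285:365])+285
        C.append((back(f,u.min(),v,100)[:2]+back(f,u.max()+1,v,100)[:2])/2)
    C=np.array(C);p=np.polyfit(C[:,1],C[:,0],1)
    h=back(f,320,318,161);print(p,h,'rail x there',np.polyval(p,h[1]))
    s=manip.read_state();print(s['tool_pos'],s['eef_rot'])
a=np.load('pics/s4.npz')
u=proj('s4',[613,61,110]);print(u);x,y=u.astype(int)
A=cv2.imread('pics/s4.png')[y-50:y+50,x-50:x+50]; B=cv2.imread(f'pics/{f}.png')[150:400,200:450]
cv2.imwrite('pics/c4.png',np.hstack([cv2.resize(A,(400,400),interpolation=2),cv2.resize(B,(400,400))]))
E
```

```text
[-1.37458948e-01  6.21890456e+02] [615.19319944  59.30867596 161.        ] rail x there 613.7379474955394
[615.11024024  61.00822144 128.38244566] [2.06417791e+00 2.36824598e+00 8.17492955e-05]
[-1.37139654e-01  6.21848196e+02] [615.28382859  59.26529018 161.        ] rail x there 613.7205747506167
[615.16193487  61.01267187 128.42363505] [2.06413231e+00 2.36816318e+00 2.47207515e-04]
[-1.37973240e-01  6.21931705e+02] [615.29562951  59.27200892 161.        ] rail x there 613.7537541920108
[615.14281372  61.05728381 128.41104044] [2.06409488e+00 2.36820806e+00 2.34488898e-04]
[282.03873449 205.47549755]
```

View pics/c4.png

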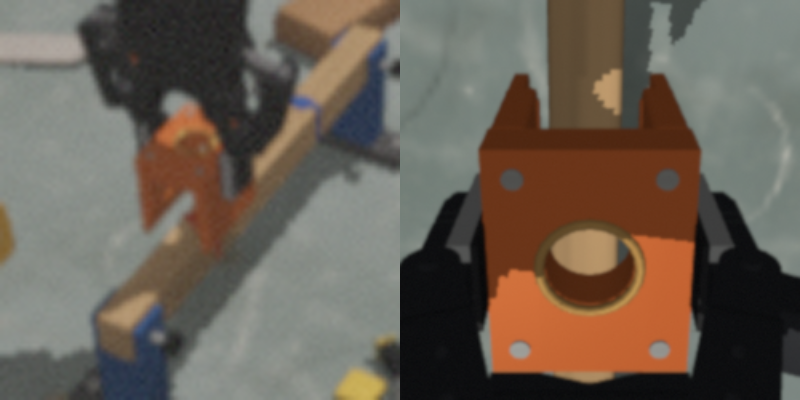

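The crop shows the legs astride the rail, inner edges at (537..645) against the rail at (547..622), so the jig sits about 2 mm too far in +x. The numbers agree (1.5 mm). I'll correct and descend.

arm_command:
  commands: [-0.0016, 0.001, 0, 0, 0, 0, 0.03, 0, 0, 0, 0, 0, 0, 0.03, 0, 0, -0.006, 0, 0, 0, 0.03, 0, 0, -0.008, 0, 0, 0, 0.03, 0, 0, -0.008, 0, 0, 0, 0.03]

```text
time_s: 6.18
tool_pos: [613.2, 62.0, 105.4]
eef_rot: [-2.064, -2.368, 0.001]
wrist_force: [0.1, -0.5, -1.1]
finger_gap: 47.3
grip_force: 41.9
```

arm_command:
  commands: [0, 0, -0.008, 0, 0, 0, 0.03, 0, 0, -0.008, 0, 0, 0, 0.03, 0, 0, -0.006, 0, 0, 0, 0.03, 0, 0, -0.003, 0, 0, 0, 0.03, 0, 0, 0, 0, 0, 0, 0.03]

```text
time_s: 6.8
tool_pos: [613.6, 62.0, 81.4]
eef_rot: [2.064, 2.368, 0.0]
wrist_force: [-0.3, 1.2, -1.4]
finger_gap: 47.3
grip_force: 41.9
```

arm_command:
  commands: [0, 0, -0.0015, 0, 0, 0, 0.03, 0, 0, -0.001, 0, 0, 0, 0.03, 0, 0, 0, 0, 0, 0, 0.03, 0, 0, 0, 0, 0, 0, 0.03, 0, 0, 0, 0, 0, 0, 0.03]

```text
time_s: 7.42
tool_pos: [614.0, 62.0, 80.7]
eef_rot: [2.063, 2.367, 0.002]
wrist_force: [-2.5, 0.2, 6.4]
finger_gap: 47.3
grip_force: 42.8
```

Seated, with about 7 N on the wrist. I'll release it and rise.

arm_command:
  commands: [0, 0, 0.001, 0, 0, 0, 0.085, 0, 0, 0, 0, 0, 0, 0.085, 0, 0, 0, 0, 0, 0, 0.085, 0, 0, 0, 0, 0, 0, 0.085, 0, 0, 0.01, 0, 0, 0, 0.085]

```text
time_s: 8.05
tool_pos: [612.6, 61.9, 89.1]
eef_rot: [-2.063, -2.367, 0.003]
wrist_force: [0.7, 0.1, 0.8]
finger_gap: 84.8
grip_force: 0.0
```

arm_command:
  commands: [0, 0, 0.04, 0, 0, 0, 0.085, 0, 0, 0.05, 0, 0, 0, 0.085, 0, 0, 0.04, 0, 0, 0, 0.085, 0, 0, 0.02, 0, 0, 0, 0.085, 0, 0, 0, 0, 0, 0, 0.085]

```text
time_s: 8.68
tool_pos: [614.8, 62.1, 242.7]
eef_rot: [2.062, 2.365, 0.006]
wrist_force: [-1.2, 0.0, -0.7]
finger_gap: 84.8
grip_force: 0.0
```

```bash
python3 - <<'E'
from h import *
snap('wrist','w5')
s=manip.read_state();print(s['time_s'],s['tool_pos'],s['eef_rot'],s['finger_gap'])
print(proj('w5',[612.5,61.5,112]),proj('w5',[612.5,61.5,100]))
m=mask('w5',(5,150,60),(14,255,255)); b,c,st=blob(m); print(c,st)
P=np.array([back('w5',u,v,112)[:2] for v,u in np.argwhere(b)],np.float32);print(cv2.minAreaRect(P))
u,v=proj('w5',[612.5,61.5,112]).astype(int)
A=cv2.imread('pics/w5.png'); cv2.imwrite('pics/c5.png',cv2.resize(A[max(v-75,0):v+75,u-75:u+75],(450,450),interpolation=2));print(u,v)
E
```

```text
8.725 [613.91274534  62.05098213 240.69276592] [2.06323305e+00 2.36721324e+00 2.35654371e-03] 84.95271742959157
[315.30289105 191.60636181] [315.33443749 187.64820883]
[316.17064062 188.70008618] [ 286  147   61   82 3481]
((612.919189453125, 63.744014739990234), (47.65927505493164, 67.6795654296875), 7.982574462890625)
315 191
```

View pics/c5.png

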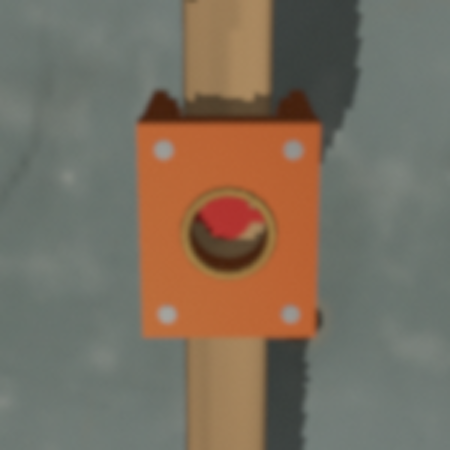

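The red shows through the hole, rim centre at crop (229,231), the dot's lower edge at about (231,240). Next is the residual offset, and the punch pose from the stored pictures.

```bash
python3 - <<'E'
from h import *
print('hole',back('w5',316.3,193,112),'mark',back('w5',317,188,100))
m=cv2.bitwise_or(mask('w5',(0,140,80),(4,255,255)),mask('w5',(174,140,80),(180,255,255)))
b,c,s=blob(m); print(c,s, 'red bottom',back('w5',c[0],s[1]+s[3],100),'top',back('w5',c[0],s[1],100))
# cap in top view, holder
y=mask('t0',(20,120,100),(35,255,255)); y[:222]=0;y[250:]=0;y[:,:250]=0;y[:,280:]=0
b,c,s=blob(y);print('cap',c,s,back('t0',*c,135))
E
```

```text
hole [613.45472646  60.44883197 112.        ] mark [613.92577787  61.38559344 100.        ]
[315.42021277 188.06914894] [306 182  21  14 188] red bottom [613.55249963  54.26100798 100.        ] top [611.91612112  66.34978954 100.        ]
cap [259.7254902  233.49019608] [256 230   8   8  51] [433.57120541 155.31186342 135.        ]
```

arm_command:
  commands: [-0.036, 0.0186, 0.006, 0, 0, 0, 0.085, -0.036, 0.0186, 0.006, 0, 0, 0, 0.085, -0.036, 0.0186, 0.006, 0, 0, 0, 0.085, -0.036, 0.0186, 0.006, 0, 0, 0, 0.085, -0.036, 0.0186, 0.006, 0, 0, 0, 0.085]

```text
time_s: 9.35
tool_pos: [431.4, 155.2, 268.3]
eef_rot: [-2.063, -2.367, 0.004]
wrist_force: [-0.2, 0.6, 0.9]
finger_gap: 85.0
grip_force: 0.0
```

arm_command:
  commands: [0, 0, 0, 0, 0, 0, 0.085, 0, 0, 0, 0, 0, 0, 0.085, 0, 0, 0, 0, 0, 0, 0.085, 0, 0, 0, 0, 0, 0, 0.085, 0, 0, 0, 0, 0, 0, 0.085]

```text
time_s: 9.98
tool_pos: [433.9, 154.7, 269.4]
eef_rot: [-2.065, -2.367, 0.001]
wrist_force: [0.5, 0.4, -0.0]
finger_gap: 85.1
grip_force: 0.0
```

```bash
python3 - <<'E'
from h import *
snap('wrist','w6')
s=manip.read_state();print(s['time_s'],s['tool_pos'],s['eef_rot'])
u,v=proj('w6',[433,155,145]).astype(int);print(u,v)
y=mask('w6',(20,120,60),(35,255,255)); n,l,st,c=cv2.connectedComponentsWithStats(y)
for i in range(1,n):
    if st[i,4]>80: print(st[i],c[i],back('w6',*c[i],145), cv2.minAreaRect(np.array([back('w6',q,p,145)[:2] for p,q in np.argwhere(l==i)],np.float32)))
A=cv2.imread('pics/w6.png');v0=max(v-100,0);u0=u-100; cv2.imwrite('pics/c6.png',cv2.resize(A[v0:v0+200,u0:u0+200],(600,600),interpolation=2));print(u0,v0)
E
```

```text
10.025 [433.76620262 154.75465397 269.55131848] [-2.06486324e+00 -2.36737658e+00  6.75396445e-04]
318 192
[302 180  28  27 676] [315.69230769 193.34763314] [431.05812094 154.37059641 145.        ] ((430.8314514160156, 154.49954223632812), (21.43330192565918, 21.36680030822754), 7.809402942657471)
[583 205  18  26 140] [591.35714286 216.72857143] [653.85445702 165.11668552 145.        ] ((653.3031005859375, 165.13531494140625), (13.047905921936035, 19.982704162597656), 27.893795013427734)
[602 214  14  29 110] [609.15454545 226.60909091] [671.38678345 158.88589929 145.        ] ((672.8538208007812, 158.17478942871094), (8.23055362701416, 28.819690704345703), 43.40193557739258)
[585 239  38  27 245] [609.10612245 254.25714286] [680.99177343 135.15848496 145.        ] ((679.6423950195312, 133.32196044921875), (30.86958885192871, 17.834087371826172), 43.713600158691406)
218 92
```

View pics/c6.png

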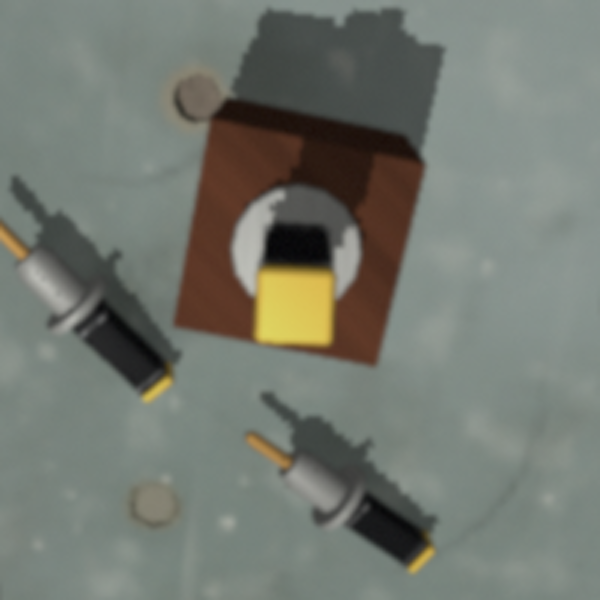

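The cap is at crop (295,307), a 21 mm square matching the 20 mm grip, and is turned 0.136 rad, in line with the gripper. The two look-alikes lie flat on the bench. I'll descend and grasp.

arm_command:
  commands: [-0.0026, -0.0005, -0.035, 0, 0, 0, 0.085, 0, 0, -0.045, 0, 0, 0, 0.085, 0, 0, -0.045, 0, 0, 0, 0.085, 0, 0, -0.035, 0, 0, 0, 0.085, 0, 0, -0.0135, 0, 0, 0, 0.085]

```text
time_s: 10.65
tool_pos: [429.5, 153.9, 94.4]
eef_rot: [-2.063, -2.367, 0.005]
wrist_force: [-0.7, -0.7, 0.3]
finger_gap: 84.9
grip_force: 0.0
```

arm_command:
  commands: [0, 0, 0, 0, 0, 0, 0.085, 0, 0, 0, 0, 0, 0, 0.05, 0, 0, 0, 0, 0, 0, 0.005, 0, 0, 0, 0, 0, 0, 0.005, 0, 0, 0, 0, 0, 0, 0.005]
  squeeze: 60

```text
time_s: 11.28
tool_pos: [431.4, 154.7, 97.0]
eef_rot: [2.064, 2.368, 0.002]
wrist_force: [-0.5, 0.1, 3.6]
finger_gap: 19.1
grip_force: 58.4
```

arm_command:
  commands: [0, 0, 0, 0, 0, 0, 0.005, 0, 0, 0, 0, 0, 0, 0.005, 0, 0, 0, 0, 0, 0, 0.005, 0, 0, 0, 0, 0, 0, 0.005, 0, 0, 0, 0, 0, 0, 0.005]

```text
time_s: 11.9
tool_pos: [431.4, 154.7, 97.0]
eef_rot: [2.064, 2.368, 0.002]
wrist_force: [-0.3, -0.8, 5.8]
finger_gap: 19.1
grip_force: 58.7
```

arm_command:
  commands: [0, 0, 0.01, 0, 0, 0, 0.005, 0, 0, 0.025, 0, 0, 0, 0.005, 0, 0, 0.035, 0, 0, 0, 0.005, 0, 0, 0.035, 0, 0, 0, 0.005, 0, 0, 0.035, 0, 0, 0, 0.005]

```text
time_s: 12.52
tool_pos: [430.3, 154.3, 237.2]
eef_rot: [-2.064, -2.368, 0.002]
wrist_force: [0.8, 1.1, -2.0]
finger_gap: 19.2
grip_force: 58.7
```

arm_command:
  commands: [0.03, -0.015, 0.02, 0, 0, 0, 0.005, 0.035, -0.018, 0, 0, 0, 0, 0.005, 0.035, -0.018, 0, 0, 0, 0, 0.005, 0.035, -0.018, 0, 0, 0, 0, 0.005, 0.0275, -0.015, 0, 0, 0, 0, 0.005]

```text
time_s: 13.15
tool_pos: [594.1, 69.6, 255.6]
eef_rot: [-2.064, -2.367, 0.002]
wrist_force: [-0.4, 0.9, -1.8]
finger_gap: 19.4
grip_force: 59.0
```

arm_command:
  commands: [0.01, -0.005, 0, 0, 0, 0, 0.005, 0.01, -0.004, 0, 0, 0, 0, 0.005, 0, 0, 0, 0, 0, 0, 0.005, 0, 0, 0, 0, 0, 0, 0.005, 0, 0, 0, 0, 0, 0, 0.005]

```text
time_s: 13.78
tool_pos: [612.9, 62.0, 256.7]
eef_rot: [2.063, 2.369, 0.0]
wrist_force: [0.1, 0.4, -1.9]
finger_gap: 19.2
grip_force: 59.2
```

```bash
python3 - <<'E'
from h import *
a=snap('wrist','w7')
s=manip.read_state();print(s['time_s'],s['tool_pos'],s['eef_rot'],s['finger_gap'],s['wrist_force'])
x,y,z=s['tool_pos']
print('tip exp',proj('w7',[x,y,z-87]),'hole',proj('w7',[613.5,61,112]))
E
```

```text
13.825 [612.95930288  61.96240874 256.70350083] [2.06326595e+00 2.36894852e+00 3.80476747e-04] 19.30214767357271 [-0.43718977  0.77888742 -2.25209707]
tip exp [319.38085056 208.85098043] hole [319.6247241  187.95583975]
```

View pics/w7.png

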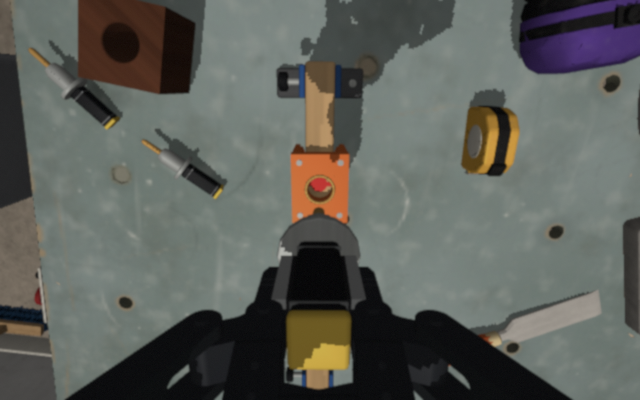

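The punch hangs centred: the collar is around (319,240), the cap around (319,340), and the hole shows the red mark at (319,188), as predicted. The tip is hidden behind the collar. I'll check for lean by predicting the collar's edge and the cap's corners.

```bash
python3 - <<'E'
from h import *
x,y,z=612.96,61.96,256.7; t=z-87; d=np.array([-np.sin(.14),np.cos(.14)])
for n,k,h in[('collar front top',21,71),('collar front bot',21,65),('cap front',10,135),('cap back',-10,135)]: print(n,proj('w7',[x+k*d[0],y+k*d[1],t+h]))
yl=mask('w7',(20,100,60),(35,255,255));yl[:290]=0;yl[:,:270]=0;yl[:,370:]=0
b,c,s=blob(yl);print('cap',c,s)
g=cv2.cvtColor(np.load('pics/w7.npz')['pixels'],cv2.COLOR_RGB2HSV)
for v in range(206,236,2): print(v,g[v,312].tolist(),end=' ')
E
```

```text
collar front top [319.83403935 215.20386225]
collar front bot [319.77806838 211.08648862]
cap front [320.79516597 316.61845948]
cap back [320.79114084 367.61584723]
cap [318.31991295 339.64390642] [ 286  311   65   60 3676]
206 [11, 178, 202] 208 [11, 177, 200] 210 [11, 178, 189] 212 [11, 174, 167] 214 [11, 134, 110] 216 [30, 9, 57] 218 [45, 8, 67] 220 [45, 6, 82] 222 [30, 10, 78] 224 [30, 7, 77] 226 [40, 10, 79] 228 [45, 7, 78] 230 [30, 7, 77] 232 [30, 7, 77] 234 [30, 7, 77]
```

Upright to within a couple of millimetres. Descending into the hole.

arm_command:
  commands: [0.0004, -0.0009, -0.01, 0, 0, 0, 0.005, 0, 0, -0.02, 0, 0, 0, 0.005, 0, 0, -0.02, 0, 0, 0, 0.005, 0, 0, -0.01, 0, 0, 0, 0.005, 0, 0, 0, 0, 0, 0, 0.005]

```text
time_s: 14.45
tool_pos: [613.1, 60.5, 195.2]
eef_rot: [-2.063, -2.367, 0.003]
wrist_force: [0.1, -1.0, -1.9]
finger_gap: 19.4
grip_force: 59.2
```

arm_command:
  commands: [0, 0, -0.002, 0, 0, 0, 0.005, 0, 0, -0.002, 0, 0, 0, 0.005, 0, 0, -0.002, 0, 0, 0, 0.005, 0, 0, 0, 0, 0, 0, 0.005, 0, 0, 0, 0, 0, 0, 0.005]

```text
time_s: 15.08
tool_pos: [613.8, 60.6, 190.4]
eef_rot: [2.064, 2.368, 0.0]
wrist_force: [0.1, -0.3, -2.2]
finger_gap: 19.3
grip_force: 59.2
```

arm_command:
  commands: [0, 0, -0.0015, 0, 0, 0, 0.005, 0, 0, -0.0015, 0, 0, 0, 0.005, 0, 0, -0.0015, 0, 0, 0, 0.005, 0, 0, 0, 0, 0, 0, 0.005, 0, 0, 0, 0, 0, 0, 0.005]

```text
time_s: 15.7
tool_pos: [613.8, 60.6, 186.1]
eef_rot: [2.064, 2.368, 0.0]
wrist_force: [-0.8, 0.4, -0.2]
finger_gap: 19.3
grip_force: 59.4
```

arm_command:
  commands: [0, 0, -0.0015, 0, 0, 0, 0.005, 0, 0, -0.0015, 0, 0, 0, 0.005, 0, 0, -0.001, 0, 0, 0, 0.005, 0, 0, 0, 0, 0, 0, 0.005, 0, 0, 0, 0, 0, 0, 0.005]

```text
time_s: 16.32
tool_pos: [613.9, 60.6, 182.0]
eef_rot: [2.064, 2.368, 0.0]
wrist_force: [-1.0, -0.0, 3.2]
finger_gap: 19.3
grip_force: 59.6
```

```bash
python3 - <<'E'
from h import *
F=[]
for i in range(6):
    snap('wrist','w8'); s=manip.read_state(); F.append([*s['tool_pos'],*s['wrist_force']])
print(s['time_s'],np.mean(F,0).round(2),s['eef_rot'],s['grip_force'])
a=cv2.imread('pics/w8.png'); snap('side','s8')
u,v=proj('s8',[613,61,130]).astype(int)
cv2.imwrite('pics/c8.png',np.hstack([cv2.resize(cv2.imread('pics/s8.png')[v-50:v+50,u-50:u+50],(400,400),interpolation=2),cv2.resize(a[80:330,195:445],(400,400))]))
E
```

```text
16.625 [ 6.1389e+02  6.0610e+01  1.8193e+02 -4.0000e-01 -6.1000e-01  2.2100e+00] [2.06405879e+00 2.36818958e+00 2.85568665e-04] 59.5985072851181
```

View pics/c8.png

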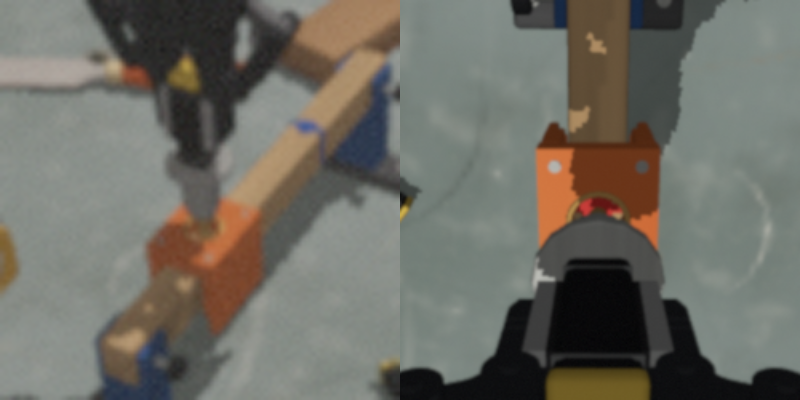

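The jig sits flat on the rail, and the punch stands upright with its tip in the hole (side crop (205,225)). The wrist force has changed by about 4.2 N, so the tip is about half in. I'm handing in.

```bash
python3 -c "
from rig import manip
print(manip.sign_off())"
```

```text
the job is handed in; nothing more can be done
None
```

I handed the job in at 16.6 s; no verdict came back, but my last readings put the jig seated within about 1 mm of the red mark and the punch upright with its tip about half in (4.2 N), still gripped; I viewed 11 pictures, one over the limit of 10.

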